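Reassemble the bisque stacking box

ROBOT

A 7-joint arm with a two-finger parallel gripper is mounted at the origin on the work surface. World frame = base frame: x ahead of the robot, y to its left, z up, the work surface at z = 0. Lengths are in m, angles in rad, forces in N, time in s.
With the tool pointing down it reaches from about 0.35 to 0.9 m from the base axis. Payload 8.1 kg.
Tool frame: the origin (TCP) lies midway between the tips of the shut fingers; the grasp point (between the pads) lies 19 mm behind it; z points along the fingers, y is the line along which they close (so a half turn about z gives the same grasp; the last joint's range is limited). The gripper opens to 92 mm and grips with 3 to 60 N. Pads are 19 mm wide; open, the fingers measure 130 mm over their backs; the gripper's body (75 mm by 190 mm) begins 47 mm behind the grasp point.
Start: joints at [-1.211, 0.434, 0.025, 1.573, -0.012, 1.134, -0.075], TCP at [0.279, 0.559, 0.227] pointing down, gripper open.
Joint ranges: [-2.62, 2.62], [-0.44, 2.09], [-1.27, 1.32], [0.08, 2.57], [-1.32, 4.46], [0.12, 2], [-2.74, 2.74]. Speed limits (rad/s): [2.22, 2.22, 3.01, 3.01, 3.14, 3.14, 3.14].

INTERFACE

Orientations are given as a rotation vector (axis times angle).
In Python, from cell import arm gives the robot as it stands.
- The arm moves only by the tool move_arm, never from a script. Its argument "motion" is a list of rows, each an object of numbers: "tx", "ty", "tz": the shift along the tool's x, y, z normalised to -1 to 1, where 1 is 1000 mm; "twist": the turn about the tool's z normalised to -1 to 1, where 1 is pi/2 rad. In form: [{"tx": .., "ty": .., "tz": .., "twist": ..}, ...]. A call has 1 to 12 rows; each row shifts and turns the commanded pose from where the row before left it, along the tool's axes as they then stand; what a row does not reach is not made up. A row lasts 1/10 s, in which the tool goes at most 50 mm and 8.59 degrees, less where a joint would pass 70% of its speed; a pose out of reach is approached as far as the arm can. A call with a number of a shift or a turn outside -1 to 1 is refused whole. A call with a gripper value outside its range is refused whole. "gripper" is the gripper's target within -1 to 1 (shut at 1, half-way at 0, fully open at -1), set as the call begins (left out, the last holds). The fingers move at their own pace and stop on an object; "squeeze" is the grip in N (left out, the last holds). Time passes only in rows, so rows that do not move let the fingers close. It gives the time, the measured TCP pose, the force, the opening and the grip force at its end, in the units of the state.
- arm.observe(): the state, without advancing time (a new reading comes with each control period).
- arm.get_image(name): name is "side" or "top"; returns the picture (420x560x3 uint8, red, green, blue); there is no depth.
- arm.calibration(name): a dict with "K" (3x3 intrinsics, pixels), "T" (4x4, takes a point from camera to world coordinates). Camera axes: x right, y down, z forward; pixel columns grow to the right and rows downward; lengths in m; the calibration is good to about 2 mm. A picture is of the moment at which its call begins. calibration takes no time and is no camera call.
- arm.sign_off(): hands the job in; it is judged then, once.
Trained networks look in the newest picture that a camera, given by its name, has taken for a name from the list of things; names that differ only in an ending like _2 or _b are one class to them, and where a whole thing is asked for, a point or a joint stands for the part that bears it (a point fixed in the world has none). Each returns a list of dicts, best first, with "conf" (0 to 1); they miss things now and then, are a little off and sometimes report something else, mostly with a low value. They report only what shows in the picture. A call takes as long as a camera call. They do not tell look-alikes from the thing itself.
- arm.look_for(camera, query): "point" ([column, row] as shares, 0 to 1, of the picture: columns of its width, rows of its height, amid what is visible of it).
- arm.regions_of(camera, query): "region" (420x560 bool, what is visible of it) and "point" ([column, row] as shares, 0 to 1, of the picture: columns of its width, rows of its height, amid what is visible of it).
- arm.place_of(camera, query): "point" ([column, row] as shares, 0 to 1, of the picture: columns of its width, rows of its height: a listed point, or the origin of a listed thing).
The state is a dict: "clock": time; "joints": joint angles; "dq": joint speeds; "joint_efforts": joint torques, N m; "position": TCP position; "ee_rot": TCP orientation; "force": force on the tool from outside, world axes, zero at the start; "ft_torque": the same for the moment, N m; "width": opening from 0.0 (shut) to 1.0 (fully open); "gripper_force": force on a finger pad.
Only numpy, scipy, OpenCV 4.12 (cv2) and the standard library are available. Lean on these libraries where they do the work, as an engineer would, in place of code of your own. Each camera call takes 0.05 s, during which the arm holds its last target. There are 200 camera calls.

TASK

The tall jar of the bisque stacking box has toppled on the ware board: stand it upright on its foot on that board. Then put the box together on it: the shallow tier onto the jar and the lid onto the tier, each turned so that its deeply cut corners lie over those of the piece below and its skirt drops right down over the rim. Bisque chips easily, so set the pieces down by feel rather than dropping or forcing them, and leave everything else where it is.

Things in the scene. Friction and masses are not known exactly. Their poses are not given: they have to be found in the camera images.
- board: Plywood ware board, fixed, 240 (x) x 360 (y) x 18 mm thick, lying on the table. Origin at the centre of its underside, z up.
- jar: Tall open bisque jar, 84 (x) x 60 (y) mm, 0.3 to 0.5 kg, corners chamfered: 18 mm at its +x end, 8 mm at its -x end. z runs foot to mouth; origin: centre of the foot's underside. Starts lying on the board on its -x end face: x up, z level, origin 42 mm above the board's top. Grip it across its 60 mm. Tipped up about its foot's lower edge, its +x ends pointing where its underside faced.
- tier: Shallow bisque tier, 84 (x) x 60 (y) x 40 mm, 0.12 to 0.21 kg, corners cut like the jar's (18 mm at +x, 8 mm at -x), upright on the table. Origin: centre of its underside, z up. Shoulder at z = 34 mm, gallery rim like the jar's up to 40 mm. Seated, its origin is at the jar's z = 96 mm; riding on the rim, about 6 mm higher.
- lid: Bisque lid, 84 (x) x 60 (y) mm, 0.09 to 0.16 kg, outline and skirt like the tier's; plate top at z = 12 mm, on it a solid fin handle 40 mm along x, 14 mm across y, from z = 12 to 40 mm. Origin: centre of its underside, z up; upright on the table. Seated, its origin is at the tier's z = 34 mm; riding on the rim, about 6 mm higher.
- jar_mouth (a point): Centre of the jar's mouth, 96 mm from the foot along the jar's z, level with the shoulder (flat top of the 6 mm outer wall). Inside that wall a gallery rim, outer face 6 mm in from the outline all round (72 x 48 mm, corners cut alike), 4 mm thick, stands up to z = 102 mm.
- jar_cut (a point): Middle of the jar's +x end face, between its two deeply cut corners (42 mm out along x, 48 mm up). The jar's centre of mass is about 40 mm from the foot; balanced on the foot's lower edge it falls upright once tipped more than about 45 degrees from lying. Bisque on wood has a friction of about 0.5 to 0.7.
- tier_cut (a point): Middle of the tier's +x end face, between its deeply cut corners (42 mm out along x, 17 mm up). Under the tier hangs a skirt 7 mm deep, 5 mm thick, open below, inner outline 74 x 50 mm with corners cut alike: it passes over a gallery rim with 1 mm to spare all round, one way round only.
- lid_cut (a point): Middle of the lid's +x end face, between its deeply cut corners (42 mm out along x, 6 mm up).
- tile: Bystander: L-shaped bisque test tile, 50 x 34 x 47 mm high, standing on the board. Origin at the centre of its foot.
- cup: Bystander: bisque cup, 72 mm across, 75 mm high, on the table. Origin under its centre.
- glazejar: Bystander: clear glaze jar with white cap, 60 mm across, 85 mm high, on the table. Origin under its centre.
- brush: Bystander: glaze brush 200 mm long, lying on the table near the robot. Origin under its middle.
- kidney: Bystander: flat wooden rib, 70 x 60 x 4 mm, on the table near the robot. Origin under its centre.
- bowl: Bystander: bisque bowl, 110 mm across, 50 mm high, beyond the board. Origin under its centre.
- post: Bystander: square kiln post, 38 x 38 x 100 mm high, beyond the board. Origin under its centre.
There are look-alikes about, which are no part of the job. What is shaped like the jar but green or pink is not meant. Leave any orange look-alike of the lid alone.

How it is judged:
By the outcome, as a careful person would: the job done as asked, in the order asked, and still so for the second after the job is handed in, with the robot touching nothing.
It also fails if it takes over 72 s, if anything falls off the work surface, if the arm or the gripper's body presses on something with over 40 N, if the wrist force passes 120 N, or if a joint passes its speed limit or range.

## Working session

There is one attempt and no reset: what is moved stays moved. The work goes in short steps, Python scripts to look and compute and a tool call to move; the robot and the scene stay as the last step left them, time stands still between calls to the robot, and variables do not carry over. Pictures are saved under pics/ and viewed, at most 10 in all, crops included, and the job is handed in when it is done.

Besides the shell and the picture viewer there is one more tool, called after "Call:" by a JSON object that holds its "op" and its "data", one argument or row to a line. move_arm: Moves the arm, as the interface text tells. Scaled input: -1 to 1 covers 1000 mm each way for a shift and pi/2 rad each way for a turn. Its arguments: {"type":"object","properties":{"motion":{"type":"array","items":{"type":"object","properties":{"tx":{"type":"number"},"ty":{"type":"number"},"tz":{"type":"number"},"twist":{"type":"number"}}}},"gripper":{"type":"number"},"squeeze":{"type":"number"}},"required":["motion"]}

```bash
mkdir -p pics; cat > h.py <<'E'
import numpy as np, cv2
from cell import arm
from scipy.spatial.transform import Rotation as R
def ray(cam,pt):
    c=arm.calibration(cam);K=np.array(c["K"]);T=np.array(c["T"])
    d=np.linalg.inv(K)@np.array([pt[0]*560,pt[1]*420,1]);return T[:3,3],T[:3,:3]@d
def at(cam,pt,z):
    o,d=ray(cam,pt);return o+d*(z-o[2])/d[2]
def tri(p1,p2,c1="side",c2="top"):
    o1,d1=ray(c1,p1);o2,d2=ray(c2,p2)
    A=np.stack([d1,-d2],1);s=np.linalg.lstsq(A,o2-o1,rcond=None)[0]
    a=o1+d1*s[0];b=o2+d2*s[1];return (a+b)/2,np.linalg.norm(a-b)
def px(cam,p):
    c=arm.calibration(cam);T=np.linalg.inv(np.array(c["T"]));q=np.array(c["K"])@(T[:3,:3]@np.array(p)+T[:3,3]);return q[:2]/q[2]
E
python3 - <<'E'
from h import *
s=arm.get_image("side");t=arm.get_image("top")
cv2.imwrite("pics/a.png",cv2.resize(s[:,:,::-1],(800,600)));cv2.imwrite("pics/b.png",cv2.resize(t[:,:,::-1],(800,600)))
for c in("side","top"):
    print(c,np.round(np.array(arm.calibration(c)["T"])[:3],3).tolist())
    for q in("jar","jar_mouth","jar_cut","tier","tier_cut","lid","lid_cut","board","tile"):
        print(c,q,[(round(r["conf"],2),np.round(np.array(r["point"])*[800,600]).astype(int).tolist()) for r in arm.place_of(c,q)][:5])
print(arm.observe())
E
```

```text
side [[0.97, -0.145, 0.196, 0.286], [-0.243, -0.62, 0.746, -0.92], [0.013, -0.771, -0.637, 0.921]]
side jar [(0.86, [296, 239]), (0.82, [321, 338]), (0.76, [438, 324]), (0.51, [321, 471])]
side jar_mouth [(0.83, [440, 363]), (0.81, [295, 375]), (0.59, [253, 254])]
side jar_cut [(0.81, [306, 343]), (0.67, [371, 243]), (0.66, [270, 226]), (0.58, [367, 260]), (0.41, [438, 510])]
side tier [(0.69, [539, 464]), (0.66, [434, 512]), (0.43, [436, 474])]
side tier_cut [(0.75, [436, 476])]
side lid [(0.94, [366, 256]), (0.87, [329, 227]), (0.77, [394, 225]), (0.68, [543, 463]), (0.44, [442, 330])]
side lid_cut [(0.66, [369, 243]), (0.66, [315, 220]), (0.59, [382, 214])]
side board [(0.63, [432, 364]), (0.43, [556, 368])]
side tile [(0.94, [499, 414]), (0.47, [369, 257])]
top [[-0.007, -0.988, 0.153, 0.37], [-1.0, 0.006, -0.008, 0.04], [0.007, -0.153, -0.988, 1.239]]
top jar [(0.97, [405, 412]), (0.9, [423, 296]), (0.78, [219, 418])]
top jar_mouth [(0.81, [474, 314]), (0.8, [238, 472]), (0.68, [445, 449])]
top jar_cut [(0.71, [445, 302]), (0.58, [427, 433])]
top tier [(0.66, [592, 354])]
top ti
[... 268 characters left out ...]
oints': array([-1.21058664,  0.43446658,  0.02499281,  1.57318297, -0.01158359,
        1.13399832, -0.0750983 ]), 'dq': array([ 4.16811907e-06,  2.86736500e-04, -4.33593930e-04, -4.63067492e-05,
       -1.15445466e-03,  9.54921429e-04,  1.68770785e-03]), 'joint_efforts': array([ 1.32693481e-04, -6.67687654e+01,  9.83545370e-01, -3.14812446e+01,
       -6.07807632e-02,  3.20914329e-02, -9.81067217e-06]), 'position': array([0.27907529, 0.55926117, 0.22676914]), 'ee_rot': array([7.20606967e-01, 3.05779339e+00, 1.33851015e-04]), 'force': array([ 0.32950219,  0.42922971, -0.33411365]), 'ft_torque': array([ 0.00728326,  0.02167739, -0.01579489]), 'gripper_force': 0.0, 'width': 0.9996714407312388}
```

View pics/a.png

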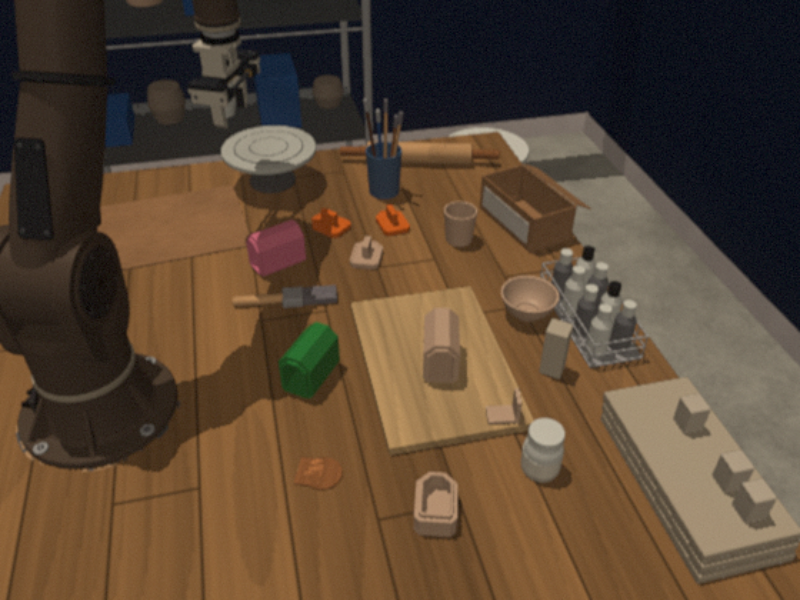

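View pics/b.png

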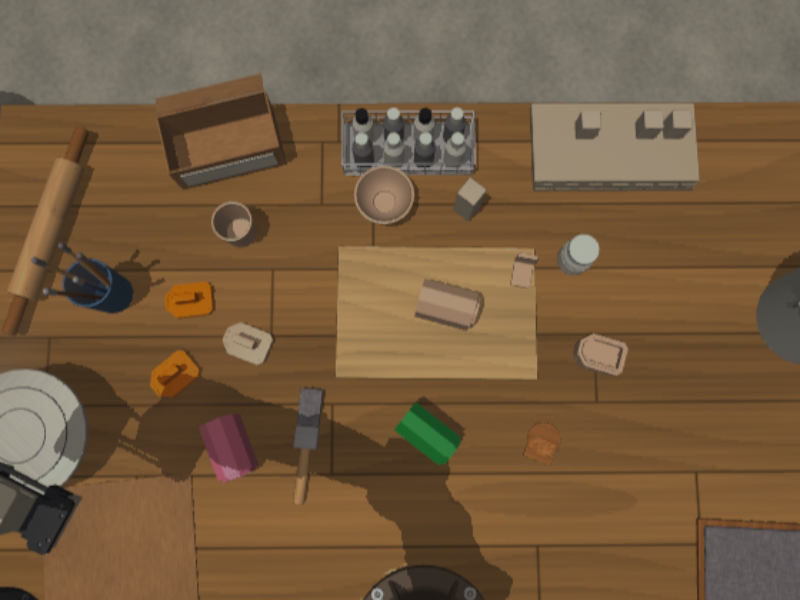

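The top view shows the natural-coloured jar lying on the board at (448,303), the tier at (602,354) and the pale lid at (247,343). The side view has them at (440,345), (436,503) and (366,252).

Look-alikes (top view pixels):
- **Jar:** the green one at (428,433) and the pink one at (228,447).
- **Lid:** the orange ones at (190,300) and (175,373).

I'm choosing the uncoloured pieces. I'll confirm them in one crop and fit their poses by silhouette.

```bash
cat >> h.py <<'E'
from scipy.optimize import minimize
def octo(a,b,z0,z1,c1=.018,c2=.008):
    o=[(a,b-c1),(a-c1,b),(-a+c2,b),(-a,b-c2),(-a,-b+c2),(-a+c2,-b),(a-c1,-b),(a,-b+c1)]
    return np.array([(x,y,z) for x,y in o for z in(z0,z1)])
M={"jar":[octo(.042,.03,0,.096),octo(.036,.024,.096,.102,.0155,.0055)],
   "tier":[octo(.042,.03,0,.034),octo(.036,.024,.034,.040,.0155,.0055)],
   "lid":[octo(.042,.03,0,.012),np.array([(x,y,z) for x in(-.02,.02) for y in(-.007,.007) for z in(.012,.04)])]}
LIE=np.array([[0,0,1.],[0,1,0],[1,0,0]])  # placeholder
def pose(name,p,z,lying=False):
    c,s=np.cos(p[2]),np.sin(p[2])
    if lying: Rm=np.array([[0,s,c],[0,-c,s],[1,0,0]])   # jar z along heading, x up
    else: Rm=np.array([[c,-s,0],[s,c,0],[0,0,1]])
    return [q@Rm.T+np.array([p[0],p[1],z]) for q in M[name]]
def mask(cam,parts,S=4):
    m=np.zeros((420*S,560*S),np.uint8)
    for q in parts:
        u=np.array([px(cam,v) for v in q])
        cv2.fillConvexPoly(m,cv2.convexHull(np.round(((u+.5)*S-.5)).astype(np.int32)),1)
    return cv2.resize(m.astype(np.float32),(560,420),interpolation=cv2.INTER_AREA)
def region(cam,name,near):
    rs=arm.regions_of(cam,name); u=px(cam,near)
    rs=[r for r in rs if np.hypot(*(np.array(r["point"])*[560,420]-u))<18]
    return np.array(rs[0]["region"],np.float32) if rs else None
def fit(name,near,z,yaws,lying=False,cams=("side","top"),nz=0.03):
    regs={c:region(c,name,(near[0],near[1],z+nz)) for c in cams}
    regs={c:r for c,r in regs.items() if r is not None}
    out=[]
    def f(p,cs): 
        P=pose(name,p,z,lying);return sum(np.abs(mask(c,P)-regs[c]).sum()/regs[c].sum() for c in cs)
    def run(cs):
        best=None
        for y in yaws:
            r=minimize(f,[near[0],near[1],y],args=(cs,),method="Nelder-Mead",options=dict(initial_simplex=[[near[0],near[1],y-.1],[near[0]+.012,near[1],y],[near[0],near[1]+.012,y],[near[0]-.01,near[1]-.01,y+.15]],xatol=2e-4,fatol=1e-4,maxiter=150))
            out.append((cs,round(r.fun,3),np.round(r.x,4).tolist()))
    run(tuple(regs)); 
    return out
E
cat > m.py <<'E'
from h import *
s=arm.get_image("side");t=arm.get_image("top")
def crop(im,c,w=40):
    c=(np.array(c)*.7).astype(int);return cv2.resize(im[c[1]-w:c[1]+w,c[0]-w:c[0]+w,::-1],(266,266),interpolation=cv2.INTER_CUBIC)
cv2.imwrite("pics/c.png",np.vstack([np.hstack([crop(s,(440,345)),crop(s,(436,503),30),crop(s,(366,252),30)]),np.hstack([crop(t,(448,303)),crop(t,(602,354),30),crop(t,(247,343),30)])]))
J=at("top",(448/800,303/600),.06);T=at("top",(602/800,354/600),.02);L=at("top",(247/800,343/600),.012)
print(J,T,L)
print(at("top",(337/800,313/600),.018),at("top",(537/800,313/600),.018))
ja=-1.57-.22; jf=J[:2]-.05*np.array([np.cos(ja),np.sin(ja)])
def show(n,o):
    for r in o: print(n,r)
region_=region
import h
reg=lambda cam,name,near:[(round(r["conf"],2),(np.array(r["point"])*[800,600]).astype(int).tolist(),int(np.array(r["region"]).sum())) for r in arm.regions_of(cam,name)]
for n in("jar","tier","lid"):
    for c in("side","top"): print(n,c,reg(c,n,0))
show("tier",fit("tier",T,0,[-.2,2.94,-.2+1.57,1.4+3.14],nz=.02))
show("lid",fit("lid",L,0,[1.37,4.51],nz=.015))
show("jar",fit("jar",jf,.018+.042,[ja,ja+np.pi],lying=True,nz=0))
E
python3 m.py
```

```text
[ 0.57138333 -0.04949116  0.06      ] [ 0.48413855 -0.32625835  0.02      ] [0.50885614 0.30938476 0.012     ]
[0.56148647 0.14768456 0.018     ] [ 0.55929684 -0.21311701  0.018     ]
jar side [(0.97, [436, 346], 1245), (0.89, [308, 355], 1530), (0.58, [275, 250], 1199)]
jar top [(0.91, [429, 431], 1071), (0.7, [448, 305], 1107), (0.64, [229, 451], 1301), (0.35, [466, 200], 415)]
tier side [(0.97, [436, 506], 1202), (0.67, [439, 343], 1274)]
tier top [(0.66, [521, 265], 299), (0.57, [593, 358], 846)]
lid side [(0.82, [326, 221], 339), (0.79, [392, 218], 381), (0.76, [366, 254], 377)]
lid top [(0.94, [191, 297], 721), (0.65, [248, 344], 747), (0.56, [171, 372], 765)]Traceback (most recent call last):
  File "m.py", line 17, in <module>
    show("tier",fit("tier",T,0,[-.2,2.94,-.2+1.57,1.4+3.14],nz=.02))
                ~~~^^^^^^^^^^^^^^^^^^^^^^^^^^^^^^^^^^^^^^^^^^^^^^^^
  File "h.py", line 49, in fit
    run(tuple(regs));
    ~~~^^^^^^^^^^^^^
  File "h.py", line 47, in run
    r=minimize(f,[near[0],near[1],y],args=(cs,),method="Nelder-Mead",options=dict(initial_simplex=[[near[0],near[
[... 336 characters left out ...]
, in f
    P=pose(name,p,z,lying);return sum(np.abs(mask(c,P)-regs[c]).sum()/regs[c].sum() for c in cs)
                                  ~~~^^^^^^^^^^^^^^^^^^^^^^^^^^^^^^^^^^^^^^^^^^^^^^^^^^^^^^^^^^^
  File "h.py", line 43, in <genexpr>
    P=pose(name,p,z,lying);return sum(np.abs(mask(c,P)-regs[c]).sum()/regs[c].sum() for c in cs)
                                             ~~~~^^^^^
  File "h.py", line 31, in mask
    u=np.array([px(cam,v) for v in q])
                ~~^^^^^^^
  File "h.py", line 14, in px
    c=arm.calibration(cam);T=np.linalg.inv(np.array(c["T"]));q=np.array(c["K"])@(T[:3,:3]@np.array(p)+T[:3,3]);return q[:2]/q[2]
ValueError: time passes only in moves, steps and waits
```

View pics/c.png

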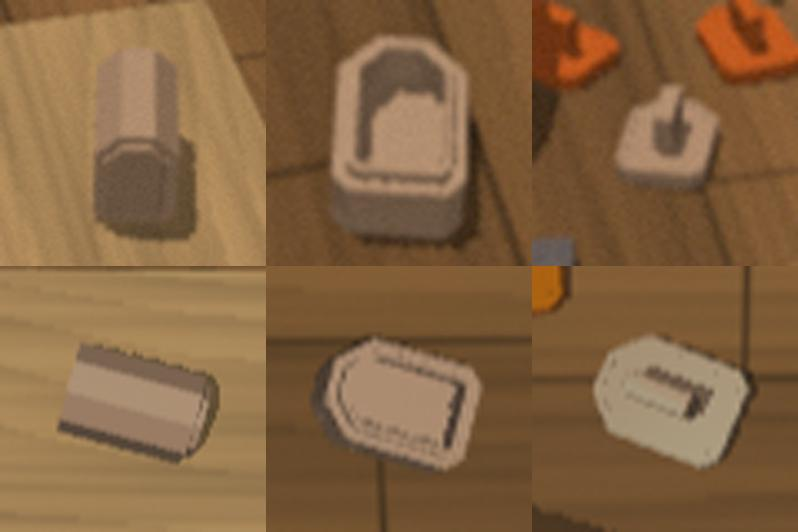

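The crop confirms the pieces. The jar lies with its mouth towards image right (-y). The tier and lid have their deep cuts towards image left (+y). I'll cache the calibration and then fit.

```bash
python3 - <<'E'
s=open('h.py').read()
s=s.replace("def ray(","CAL={c:{k:np.array(v) for k,v in arm.calibration(c).items()} for c in('side','top')}\nTI={c:np.linalg.inv(CAL[c]['T']) for c in CAL}\ndef ray(",1)
s=s.replace("c=arm.calibration(cam);K=np","c=CAL[cam];K=np").replace("c=arm.calibration(cam);T=np.linalg.inv(np.array(c[\"T\"]))","c=CAL[cam];T=TI[cam]")
s=s.replace("yaws,lying=False,cams","yaws,lying=False,each=True,cams").replace("    run(tuple(regs)); ","    run(tuple(regs))\n    if each and len(regs)>1:\n        yaws=[min(out,key=lambda r:r[1])[2][2]]\n        for c in regs: run((c,))\n    arm_regs=regs")
open('h.py','w').write(s)
m=open('m.py').read()
a=m.index("region_=");b=m.index("show(\"tier\"")
m=m[:a]+m[b:]
m=m.replace("[-.2,2.94,-.2+1.57,1.4+3.14]","[1.3,1.3+3.14]").replace("[1.37,4.51]","[1.2,4.3]")
open('m.py','w').write(m)
E
python3 m.py
```

```text
[ 0.57138333 -0.04949116  0.06      ] [ 0.48413855 -0.32625835  0.02      ] [0.50885614 0.30938476 0.012     ]
[0.56148647 0.14768456 0.018     ] [ 0.55929684 -0.21311701  0.018     ]
tier (('side', 'top'), np.float64(0.086), [0.4846, -0.3197, 1.2769])
tier (('side', 'top'), np.float64(0.2), [0.483, -0.324, 4.4214])
tier (('side',), np.float64(0.028), [0.4848, -0.3188, 1.2783])
tier (('top',), np.float64(0.049), [0.4842, -0.3207, 1.259])
lid (('side', 'top'), np.float64(0.155), [0.5097, 0.3131, 1.1976])
lid (('side', 'top'), np.float64(0.238), [0.5084, 0.3105, 4.3623])
lid (('side',), np.float64(0.104), [0.51, 0.3147, 1.1677])
lid (('top',), np.float64(0.041), [0.5096, 0.3125, 1.211])
jar (('side',), np.float64(0.033), [0.5837, 0.004, -1.8568])
jar (('side',), np.float64(0.031), [0.5565, -0.0889, 1.2852])
```

```bash
sed -i 's/<18\]/<32]/' h.py; cat > j.py <<'E'
from h import *
for r in fit("jar",(.583,.004),.06,[-1.83],lying=True,nz=0): print(r)
o=arm.observe();Rm=R.from_rotvec(o["ee_rot"]).as_matrix();print(np.round(Rm,4).tolist(),o["clock"])
E
python3 j.py
```

```text
(('side', 'top'), np.float64(0.078), [0.5823, 0.0022, -1.8476])
(('side',), np.float64(0.032), [0.5837, 0.0032, -1.8566])
(('top',), np.float64(0.033), [0.5811, 0.0014, -1.834])
[[-0.8948, 0.4465, 0.0], [0.4465, 0.8948, 0.0001], [0.0, 0.0001, -1.0]] 2.0
```

```bash
cat > g.py <<'E'
import sys
from h import *
# usage: g.py x y z(TCP) heading_of_tool_x ; prints tool-frame delta (normalised) at current yaw and after twist
def go(x,y,z,hd):
    o=arm.observe();Rm=R.from_rotvec(o["ee_rot"]).as_matrix();p=np.array(o["position"])
    d=np.array([x,y,z])-p;cur=np.arctan2(Rm[1,0],Rm[0,0]);tw=-((hd-cur+np.pi)%(2*np.pi)-np.pi)
    X=np.array([np.cos(hd),np.sin(hd),0]);Y=np.array([np.sin(hd),-np.cos(hd),0])
    print("t",round(o["clock"],2),"pos",np.round(p,4),"hd",round(cur,4),"now",np.round(Rm.T@d,4),"twist",round(tw/(np.pi/2),4),"after",np.round([X@d,Y@d,-d[2]],4),"F",np.round(o["force"],2),"w",round(o["width"],3),"gf",round(o["gripper_force"],1),"q",np.round(o["joints"],2))
if __name__=="__main__": go(*map(float,sys.argv[1:5]))
E
echo ok
```

```text
ok
```

Call:
{"op": "move_arm", "data": {
  "motion": [
    {"tx":-0.036,"ty":-0.03},
    {"tx":-0.036,"ty":-0.03},
    {"tx":-0.036,"ty":-0.03},
    {"tx":-0.036,"ty":-0.03},
    {"tx":-0.036,"ty":-0.03},
    {"tx":-0.036,"ty":-0.03},
    {"tx":-0.036,"ty":-0.03},
    {"tx":-0.036,"ty":-0.03},
    {"tx":-0.036,"ty":-0.03},
    {"tx":-0.036,"ty":-0.03},
    {"tx":-0.036,"ty":-0.03},
    {"tx":-0.036,"ty":-0.03}
  ],
  "gripper": -1,
  "squeeze": 8
}}

```text
invalid input
```

Call:
{"op": "move_arm", "data": {
  "motion": [
    {"twist":0.088},
    {"twist":0.088},
    {"twist":0.088},
    {"twist":0.088},
    {"twist":0.088},
    {"twist":0.088},
    {"twist":0.088},
    {"twist":0.088},
    {"twist":0.088},
    {"twist":0.088},
    {},
    {}
  ]
}}

```text
invalid input
```

```bash
python3 g.py .5599 -.0767 .045 1.294
```

```text
t 2.0 pos [0.279  0.5593 0.2268] hd 2.6788 now [-0.5353 -0.4437  0.1817] twist 0.8816 after [-0.535   0.444   0.1818] F [ 0.3  -0.81  0.75] w 1.0 gf 0.0 q [-1.21  0.43  0.02  1.57 -0.01  1.13 -0.08]
```

Call:
{"op": "move_arm", "data": {
  "motion": [
    {"tx":-0.036,"ty":-0.03,"tz":0,"twist":0},
    {"tx":-0.036,"ty":-0.03,"tz":0,"twist":0},
    {"tx":-0.036,"ty":-0.03,"tz":0,"twist":0},
    {"tx":-0.036,"ty":-0.03,"tz":0,"twist":0},
    {"tx":-0.036,"ty":-0.03,"tz":0,"twist":0},
    {"tx":-0.036,"ty":-0.03,"tz":0,"twist":0},
    {"tx":-0.036,"ty":-0.03,"tz":0,"twist":0},
    {"tx":-0.036,"ty":-0.03,"tz":0,"twist":0},
    {"tx":-0.036,"ty":-0.03,"tz":0,"twist":0},
    {"tx":-0.036,"ty":-0.03,"tz":0,"twist":0},
    {"tx":-0.036,"ty":-0.03,"tz":0,"twist":0},
    {"tx":-0.036,"ty":-0.03,"tz":0,"twist":0}
  ],
  "gripper": -1,
  "squeeze": 8
}}

```text
clock: 3.2
position: [0.5055, 0.0425, 0.2271]
ee_rot: [0.72, 3.057, 0.001]
force: [0.2, 0.1, -0.2]
width: 1.001
gripper_force: 0.0
```

Call:
{"op": "move_arm", "data": {
  "motion": [
    {"tx":0,"ty":0,"tz":0,"twist":0.088},
    {"tx":0,"ty":0,"tz":0,"twist":0.088},
    {"tx":0,"ty":0,"tz":0,"twist":0.088},
    {"tx":0,"ty":0,"tz":0,"twist":0.088},
    {"tx":0,"ty":0,"tz":0,"twist":0.088},
    {"tx":0,"ty":0,"tz":0,"twist":0.088},
    {"tx":0,"ty":0,"tz":0,"twist":0.088},
    {"tx":0,"ty":0,"tz":0,"twist":0.088},
    {"tx":0,"ty":0,"tz":0,"twist":0.088},
    {"tx":0,"ty":0,"tz":0,"twist":0.088},
    {"tx":0,"ty":0,"tz":0,"twist":0}
  ]
}}

```text
clock: 4.3
position: [0.5049, 0.0443, 0.2268]
ee_rot: [2.506, 1.894, 0.0]
force: [0.0, 0.4, -0.6]
width: 1.002
gripper_force: 0.0
```

```bash
python3 g.py .5599 -.0767 .045 1.294
```

```text
t 4.3 pos [0.5049 0.0443 0.2268] hd 1.2944 now [-0.1014  0.0859  0.1818] twist 0.0002 after [-0.1014  0.086   0.1818] F [ 0.02  0.36 -0.61] w 1.002 gf 0.0 q [-0.62  0.25  0.53  1.89 -0.15  1.04 -0.3 ]
```

Call:
{"op": "move_arm", "data": {
  "motion": [
    {"tx":-0.0338,"ty":0.0287,"tz":0,"twist":0},
    {"tx":-0.0338,"ty":0.0287,"tz":0,"twist":0},
    {"tx":-0.0338,"ty":0.0286,"tz":0,"twist":0},
    {"tx":0,"ty":0,"tz":0.03,"twist":0},
    {"tx":0,"ty":0,"tz":0.03,"twist":0},
    {"tx":0,"ty":0,"tz":0.03,"twist":0},
    {"tx":0,"ty":0,"tz":0.03,"twist":0},
    {"tx":0,"ty":0,"tz":0.02,"twist":0},
    {"tx":0,"ty":0,"tz":0.02,"twist":0},
    {"tx":0,"ty":0,"tz":0.022,"twist":0},
    {"tx":0,"ty":0,"tz":0,"twist":0}
  ]
}}

```text
clock: 5.4
position: [0.5584, -0.0763, 0.0424]
ee_rot: [-2.498, -1.9, 0.005]
force: [-0.2, -0.2, -0.5]
width: 1.0
gripper_force: 0.0
```

```bash
python3 - <<'E'
from g import *
go(.5599,-.0767,.045,1.294)
s=arm.get_image("side");t=arm.get_image("top")
a=s[170:310,200:400,::-1];b=t[150:290,220:420,::-1]
cv2.imwrite("pics/d.png",np.hstack([cv2.resize(a,(400,280)),cv2.resize(b,(400,280))]))
E
```

```text
t 5.4 pos [ 0.5584 -0.0763  0.0424] hd 1.3004 now [-0.      0.0016 -0.0026] twist 0.0041 after [ 0.      0.0016 -0.0026] F [-0.21 -0.23 -0.54] w 1.0 gf 0.0 q [-0.27  0.59  0.45  1.93 -0.38  0.71  0.13]
```

View pics/d.png

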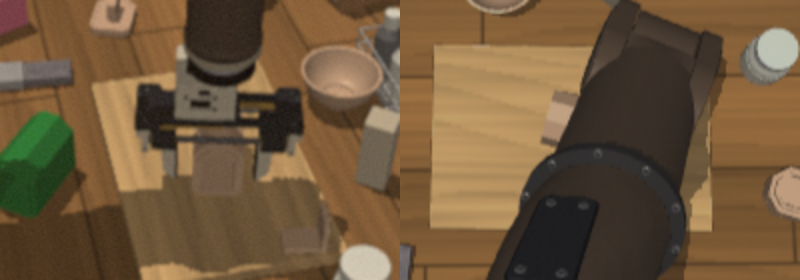

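The side view shows the jar's mouth end midway between the open fingers at about (218,165) in the crop. I'll close gently.

Call:
{"op": "move_arm", "data": {
  "motion": [
    {"tx":0,"ty":0.0015,"tz":-0.002,"twist":0},
    {"tx":0,"ty":0,"tz":0,"twist":0},
    {"tx":0,"ty":0,"tz":0,"twist":0},
    {"tx":0,"ty":0,"tz":0,"twist":0},
    {"tx":0,"ty":0,"tz":0,"twist":0},
    {"tx":0,"ty":0,"tz":0,"twist":0},
    {"tx":0,"ty":0,"tz":0,"twist":0},
    {"tx":0,"ty":0,"tz":0,"twist":0}
  ],
  "gripper": 1,
  "squeeze": 8
}}

```text
clock: 6.3
position: [0.5616, -0.077, 0.047]
ee_rot: [-2.504, -1.897, -0.0]
force: [-2.0, -0.0, 6.7]
width: 0.656
gripper_force: 8.0
```

```bash
python3 - <<'E'
from g import *
go(.5599,-.0767,.045,1.294)
p=arm.observe()["position"]
d=np.array([np.cos(-1.8476),np.sin(-1.8476)])
h=(np.array(p[:2])-[.5823,.0022])@d; v=p[2]+.019-.018
print("h,v",h,v)
h0,v0=h,v
# arc in tool axes: tool x = -d, tool z down
ang=np.radians(np.concatenate([np.linspace(0,90,23)]))
a=h0*np.cos(ang)-v0*np.sin(ang);b=h0*np.sin(ang)+v0*np.cos(ang)
for i in range(22): print(i,"tx %.4f tz %.4f"%(-(a[i+1]-a[i]),-(b[i+1]-b[i])))
E
```

```text
t 6.3 pos [ 0.5616 -0.077   0.047 ] hd 1.2966 now [-0.0002 -0.0017  0.002 ] twist 0.0016 after [-0.0002 -0.0017  0.002 ] F [-1.95 -0.04  6.69] w 0.656 gf 8.0 q [-0.28  0.58  0.45  1.93 -0.38  0.71  0.13]
h,v 0.08183283585855478 0.048037850908598856
0 tx 0.0036 tz -0.0057
1 tx 0.0040 tz -0.0054
2 tx 0.0044 tz -0.0051
3 tx 0.0048 tz -0.0048
4 tx 0.0051 tz -0.0045
5 tx 0.0054 tz -0.0041
6 tx 0.0057 tz -0.0037
7 tx 0.0059 tz -0.0033
8 tx 0.0061 tz -0.0028
9 tx 0.0063 tz -0.0024
10 tx 0.0065 tz -0.0019
11 tx 0.0066 tz -0.0015
12 tx 0.0067 tz -0.0010
13 tx 0.0068 tz -0.0005
14 tx 0.0068 tz -0.0000
15 tx 0.0068 tz 0.0005
16 tx 0.0067 tz 0.0009
17 tx 0.0066 tz 0.0014
18 tx 0.0065 tz 0.0019
19 tx 0.0064 tz 0.0023
20 tx 0.0062 tz 0.0028
21 tx 0.0060 tz 0.0032
```

Call:
{"op": "move_arm", "data": {
  "motion": [
    {"tx":0.0036,"ty":0,"tz":-0.0057,"twist":0},
    {"tx":0.004,"ty":0,"tz":-0.0054,"twist":0},
    {"tx":0.0044,"ty":0,"tz":-0.0051,"twist":0},
    {"tx":0.0048,"ty":0,"tz":-0.0048,"twist":0},
    {"tx":0.0051,"ty":0,"tz":-0.0045,"twist":0},
    {"tx":0.0054,"ty":0,"tz":-0.0041,"twist":0}
  ]
}}

```text
clock: 6.9
position: [0.5692, -0.0503, 0.0768]
ee_rot: [2.504, 1.897, 0.0]
force: [-0.6, -1.0, -2.4]
width: 0.654
gripper_force: 8.0
```

```bash
python3 - <<'E'
from g import *
go(.5599,-.0767,.045,1.294)
s=arm.get_image("side")
cv2.imwrite("pics/e.png",cv2.resize(s[170:310,200:400,::-1],(600,420)))
E
```

```text
t 6.9 pos [ 0.5692 -0.0503  0.0768] hd 1.2966 now [-0.0279 -0.0018  0.0318] twist 0.0016 after [-0.0279 -0.0017  0.0318] F [-0.64 -1.05 -2.38] w 0.654 gf 8.0 q [-0.34  0.55  0.48  1.9  -0.35  0.78  0.06]
```

View pics/e.png

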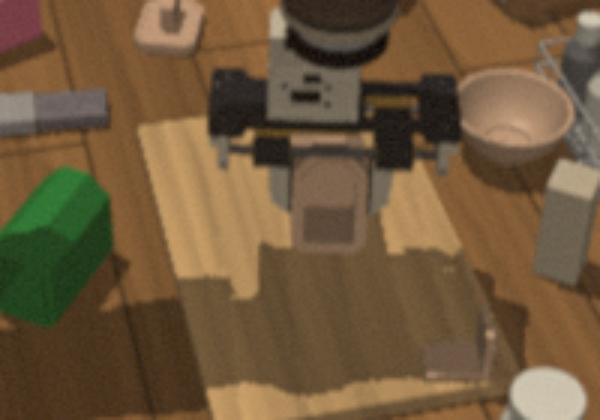

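The mouth face at (328,200) is tilting up and the force of about -2.4 N fits a jar pivoting on its foot edge. I'll continue along the arc.

Call:
{"op": "move_arm", "data": {
  "motion": [
    {"tx":0.0057,"ty":0,"tz":-0.0037,"twist":0},
    {"tx":0.0059,"ty":0,"tz":-0.0033,"twist":0},
    {"tx":0.0061,"ty":0,"tz":-0.0028,"twist":0},
    {"tx":0.0063,"ty":0,"tz":-0.0024,"twist":0},
    {"tx":0.0065,"ty":0,"tz":-0.0019,"twist":0},
    {"tx":0.0066,"ty":0,"tz":-0.0015,"twist":0},
    {"tx":0.0067,"ty":0,"tz":-0.001,"twist":0},
    {"tx":0.0068,"ty":0,"tz":-0.0005,"twist":0}
  ]
}}

```text
clock: 7.75
position: [0.5831, -0.0013, 0.0936]
ee_rot: [2.504, 1.897, 0.001]
force: [0.1, -0.3, 2.2]
width: 0.656
gripper_force: 8.0
```

Call:
{"op": "move_arm", "data": {
  "motion": [
    {"tx":0.0068,"ty":0,"tz":0,"twist":0},
    {"tx":0.0068,"ty":0,"tz":0.0005,"twist":0},
    {"tx":0.0067,"ty":0,"tz":0.0009,"twist":0},
    {"tx":0.0066,"ty":0,"tz":0.0014,"twist":0},
    {"tx":0.0065,"ty":0,"tz":0.0019,"twist":0},
    {"tx":0.0064,"ty":0,"tz":0.0023,"twist":0}
  ]
}}

```text
clock: 8.35
position: [0.5938, 0.037, 0.0862]
ee_rot: [-2.504, -1.897, -0.001]
force: [1.1, -0.2, 0.6]
width: 0.655
gripper_force: 8.0
```

```bash
python3 - <<'E'
from g import *
go(.5599,-.0767,.045,1.294)
s=arm.get_image("side")
cv2.imwrite("pics/f.png",cv2.resize(s[170:310,200:400,::-1],(600,420)))
E
```

```text
t 8.35 pos [0.5938 0.037  0.0862] hd 1.2967 now [-0.1186 -0.0019  0.0412] twist 0.0017 after [-0.1186 -0.0015  0.0412] F [ 1.1  -0.22  0.59] w 0.655 gf 8.0 q [-0.49  0.57  0.49  1.83 -0.35  0.83 -0.1 ]
```

View pics/f.png

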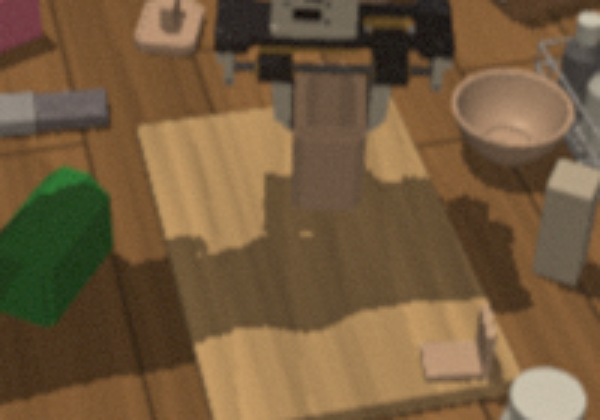

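Call:
{"op": "move_arm", "data": {
  "motion": [
    {"tx":0.0062,"ty":0,"tz":0.0028,"twist":0},
    {"tx":0.006,"ty":0,"tz":0.003,"twist":0},
    {"tx":0.002,"ty":0,"tz":0.001,"twist":0},
    {"tx":0,"ty":0,"tz":0,"twist":0},
    {"tx":0,"ty":0,"tz":0,"twist":0}
  ]
}}

```text
clock: 8.9
position: [0.5965, 0.0495, 0.0791]
ee_rot: [-2.504, -1.896, 0.002]
force: [-0.4, -0.2, -4.0]
width: 0.652
gripper_force: 8.0
```

```bash
python3 - <<'E'
from g import *
go(.5599,-.0767,.045,1.294)
s=arm.get_image("side")
cv2.imwrite("pics/f2.png",cv2.resize(s[170:310,200:400,::-1],(600,420)))
E
```

```text
t 8.9 pos [0.5965 0.0495 0.0791] hd 1.296 now [-0.1314 -0.001   0.0342] twist 0.0013 after [-0.1314 -0.0007  0.0341] F [-0.43 -0.16 -3.96] w 0.652 gf 8.0 q [-0.5   0.58  0.48  1.82 -0.36  0.82 -0.11]
```

View pics/f2.png

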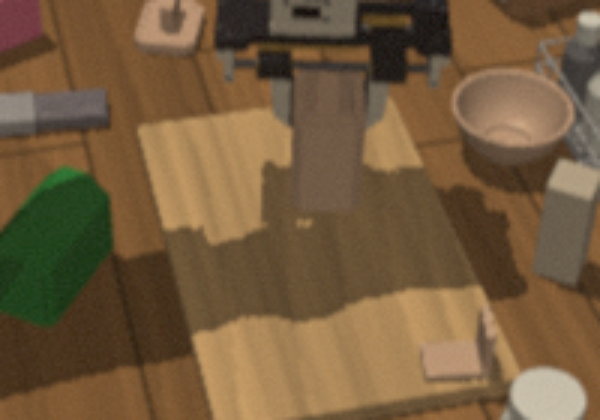

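Call:
{"op": "move_arm", "data": {
  "motion": [
    {"tx":0,"ty":0,"tz":0.001,"twist":0},
    {"tx":0,"ty":0,"tz":0,"twist":0},
    {"tx":0,"ty":0,"tz":0,"twist":0}
  ]
}}

```text
clock: 9.25
position: [0.5971, 0.0498, 0.0786]
ee_rot: [-2.504, -1.896, 0.0]
force: [-1.2, 0.0, -2.0]
width: 0.648
gripper_force: 8.0
```

Call:
{"op": "move_arm", "data": {
  "motion": [
    {"tx":0,"ty":0,"tz":0.001,"twist":0},
    {"tx":0,"ty":0,"tz":0,"twist":0},
    {"tx":0,"ty":0,"tz":0,"twist":0}
  ]
}}

```text
clock: 9.55
position: [0.5976, 0.0503, 0.0779]
ee_rot: [-2.504, -1.897, -0.001]
force: [-1.4, 2.8, 2.6]
width: 0.652
gripper_force: 8.0
```

Call:
{"op": "move_arm", "data": {
  "motion": [
    {"tx":0,"ty":0,"tz":0,"twist":0},
    {"tx":0,"ty":0,"tz":0,"twist":0},
    {"tx":0,"ty":0,"tz":0,"twist":0},
    {"tx":0,"ty":0,"tz":0,"twist":0},
    {"tx":0,"ty":0,"tz":0,"twist":0}
  ],
  "gripper": -1
}}

```text
clock: 10.05
position: [0.5974, 0.0497, 0.0776]
ee_rot: [2.504, 1.896, -0.0]
force: [-0.3, 0.2, -0.8]
width: 0.99
gripper_force: 0.0
```

Call:
{"op": "move_arm", "data": {
  "motion": [
    {"tx":0,"ty":0,"tz":-0.03,"twist":0},
    {"tx":0,"ty":0,"tz":-0.04,"twist":0},
    {"tx":0,"ty":0,"tz":-0.04,"twist":0},
    {"tx":-0.05,"ty":0,"tz":-0.01,"twist":0},
    {"tx":-0.05,"ty":0,"tz":0,"twist":0},
    {"tx":-0.05,"ty":0,"tz":0,"twist":0},
    {"tx":-0.05,"ty":0,"tz":0,"twist":0},
    {"tx":-0.05,"ty":0,"tz":0,"twist":0},
    {"tx":0,"ty":0,"tz":0,"twist":0}
  ]
}}

```text
clock: 10.95
position: [0.5266, -0.1985, 0.1984]
ee_rot: [2.512, 1.88, -0.003]
force: [0.3, -0.3, -0.2]
width: 1.002
gripper_force: 0.0
```

```bash
python3 - <<'E'
from g import *
go(.4846,-.3197,.006,1.2769)
s=arm.get_image("side");t=arm.get_image("top")
a=s[150:290,200:400,::-1];b=t[130:270,220:420,::-1]
cv2.imwrite("pics/g.png",np.hstack([cv2.resize(a,(400,280)),cv2.resize(b,(400,280))]))
for r in fit("jar",(.5940,.043),.018,[1.295],nz=.05): print(r)
E
```

```text
t 10.95 pos [ 0.5266 -0.1985  0.1984] hd 1.285 now [-0.1274 -0.0064  0.1928] twist 0.0051 after [-0.1281 -0.0051  0.1924] F [ 0.3  -0.31 -0.17] w 1.002 gf 0.0 q [-0.18  0.39  0.61  1.8  -0.26  1.02  0.24]
(('side', 'top'), np.float64(1.879), [0.5947, 0.0413, 1.2676])
(('side',), np.float64(1.836), [0.5953, 0.037, 1.2322])
(('top',), np.float64(0.051), [0.5949, 0.0411, 1.2556])
```

View pics/g.png

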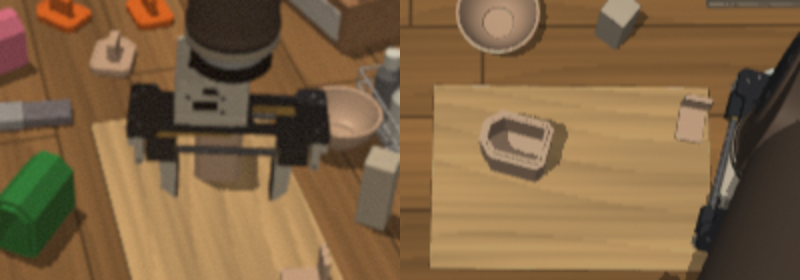

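The jar stands upright, visible at (517,145) in the top crop with its deep cuts to the left. Next is the tier.

Call:
{"op": "move_arm", "data": {
  "motion": [
    {"tx":-0.042,"ty":-0.002,"tz":0,"twist":0.005},
    {"tx":-0.043,"ty":-0.002,"tz":0,"twist":0},
    {"tx":-0.043,"ty":-0.002,"tz":0,"twist":0},
    {"tx":0,"ty":0,"tz":0.03,"twist":0},
    {"tx":0,"ty":0,"tz":0.03,"twist":0},
    {"tx":0,"ty":0,"tz":0.03,"twist":0},
    {"tx":0,"ty":0,"tz":0.02,"twist":0},
    {"tx":0,"ty":0,"tz":0.02,"twist":0},
    {"tx":0,"ty":0,"tz":0,"twist":0}
  ]
}}

```text
clock: 12.05
position: [0.4884, -0.3083, 0.0649]
ee_rot: [-2.505, -1.888, 0.002]
force: [-0.1, 0.8, 0.8]
width: 1.005
gripper_force: 0.0
```

```bash
python3 - <<'E'
from g import *
go(.4846,-.3197,.006,1.2769)
s=arm.get_image("side")
for r in fit("jar",(.5949,.0411),.018,[1.26],nz=.05): print(r)
E
```

```text
t 12.05 pos [ 0.4884 -0.3083  0.0649] hd 1.2916 now [-0.0121 -0.0003  0.0588] twist 0.0094 after [-0.012  -0.0004  0.0589] F [-0.14  0.79  0.82] w 1.005 gf 0.0 q [ 0.11  0.59  0.53  1.89 -0.41  0.78  0.58]
(('top',), np.float64(0.05), [0.5943, 0.041, 1.2537])
```

Call:
{"op": "move_arm", "data": {
  "motion": [
    {"tx":-0.012,"ty":0,"tz":0.01,"twist":0.009},
    {"tx":0,"ty":0,"tz":0.02,"twist":0},
    {"tx":0,"ty":0,"tz":0.015,"twist":0},
    {"tx":0,"ty":0,"tz":0.01,"twist":0},
    {"tx":0,"ty":0,"tz":0.004,"twist":0},
    {"tx":0,"ty":0,"tz":0,"twist":0},
    {"tx":0,"ty":0,"tz":0,"twist":0}
  ]
}}

```text
clock: 12.9
position: [0.4857, -0.3229, 0.0088]
ee_rot: [2.525, 1.869, 0.0]
force: [0.7, 0.4, 0.8]
width: 1.0
gripper_force: 0.0
```

```bash
python3 - <<'E'
from g import *
go(.4846,-.3197,.006,1.2769)
E
```

```text
t 12.9 pos [ 0.4857 -0.3229  0.0088] hd 1.2744 now [ 0.0028 -0.002   0.0028] twist -0.0016 after [ 0.0028 -0.002   0.0028] F [0.71 0.42 0.84] w 1.0 gf 0.0 q [ 0.17  0.67  0.47  1.91 -0.47  0.67  0.63]
```

Call:
{"op": "move_arm", "data": {
  "motion": [
    {"tx":0.002,"ty":-0.002,"tz":0.002,"twist":0},
    {"tx":0,"ty":0,"tz":0,"twist":0},
    {"tx":0,"ty":0,"tz":0,"twist":0},
    {"tx":0,"ty":0,"tz":0,"twist":0},
    {"tx":0,"ty":0,"tz":0,"twist":0},
    {"tx":0,"ty":0,"tz":0,"twist":0},
    {"tx":0,"ty":0,"tz":0,"twist":0},
    {"tx":0,"ty":0,"tz":0,"twist":0}
  ],
  "gripper": 1,
  "squeeze": 15
}}

```text
clock: 13.7
position: [0.4843, -0.3203, 0.0066]
ee_rot: [2.525, 1.869, 0.0]
force: [-0.4, -0.8, 4.6]
width: 0.653
gripper_force: 15.0
```

```bash
python3 - <<'E'
from g import *
go(.5945,.0415,.17,1.275)
s=arm.get_image("side")
for r in fit("jar",(.5949,.0411),.018,[1.26],nz=.05): print(r)
print([(round(r["conf"],2),(np.array(r["point"])*[800,600]).astype(int).tolist()) for r in arm.regions_of("side","jar")])
E
```

```text
t 13.7 pos [ 0.4843 -0.3203  0.0066] hd 1.2744 now [ 3.782e-01 -2.000e-04 -1.634e-01] twist -0.0004 after [ 3.782e-01 -1.000e-04 -1.634e-01] F [-0.45 -0.82  4.59] w 0.653 gf 15.0 q [ 0.17  0.67  0.47  1.92 -0.47  0.66  0.63]
(('top',), np.float64(0.05), [0.5943, 0.041, 1.2537])
[(0.78, [273, 248]), (0.19, [505, 407])]
```

Call:
{"op": "move_arm", "data": {
  "motion": [
    {"tx":0,"ty":0,"tz":-0.02,"twist":0},
    {"tx":0,"ty":0,"tz":-0.04,"twist":0},
    {"tx":0,"ty":0,"tz":-0.045,"twist":0},
    {"tx":0,"ty":0,"tz":-0.045,"twist":0},
    {"tx":0.03,"ty":0,"tz":-0.035,"twist":0},
    {"tx":0.04,"ty":0,"tz":0,"twist":0},
    {"tx":0.04,"ty":0,"tz":0,"twist":0},
    {"tx":0.04,"ty":0,"tz":0,"twist":0},
    {"tx":0.04,"ty":0,"tz":0,"twist":0},
    {"tx":0.04,"ty":0,"tz":0,"twist":0},
    {"tx":0.02,"ty":0,"tz":0,"twist":0},
    {"tx":0,"ty":0,"tz":0,"twist":0}
  ]
}}

```text
clock: 15.1
position: [0.5575, -0.0766, 0.1904]
ee_rot: [-2.518, -1.875, 0.001]
force: [0.5, -0.2, -2.5]
width: 0.655
gripper_force: 15.0
```

```bash
python3 - <<'E'
from g import *
go(.5945,.0415,.17,1.275)
s=arm.get_image("side");arm.get_image("top")
for r in fit("jar",(.5949,.0411),.018,[1.26],nz=.05): print(r)
for c in("side","top"):
  for n in ("jar","tier"):
    print(c,n,[(round(r["conf"],2),(np.array(r["point"])*[800,600]).astype(int).tolist()) for r in arm.regions_of(c,n)])
cv2.imwrite("pics/i.png",cv2.resize(s[120:310,200:400,::-1],(600,570)))
E
```

```text
t 15.1 pos [ 0.5575 -0.0766  0.1904] hd 1.2804 now [0.1238 0.0017 0.0206] twist 0.0035 after [0.1238 0.0009 0.0204] F [ 0.52 -0.2  -2.52] w 0.655 gf 15.0 q [-0.39  0.4   0.6   1.81 -0.27  1.01  0.02]
(('side', 'top'), np.float64(1.993), [0.5938, 0.0417, 1.276])
(('side',), np.float64(1.963), [0.593, 0.0362, 1.2576])
(('top',), np.float64(0.035), [0.5936, 0.0417, 1.2967])
side jar [(0.93, [443, 331]), (0.87, [272, 247]), (0.85, [302, 355])]
side tier [(0.86, [446, 299]), (0.67, [543, 446]), (0.24, [501, 406])]
top jar [(0.82, [400, 286]), (0.75, [232, 447]), (0.42, [403, 427])]
top tier []
```

View pics/i.png

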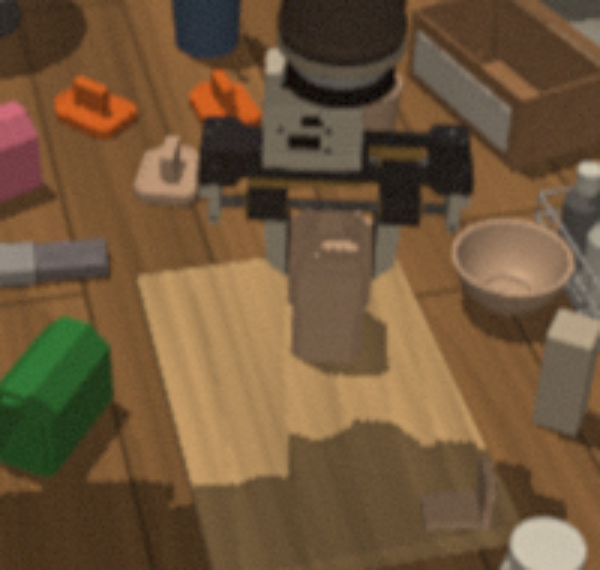

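The jar stands upright at (325,310) in the crop, with the held tier overlapping it at (335,260). The grip heading at the jar's release (1.296) sets the yaw, and the target xy is (0.5943, 0.0419).

```bash
python3 g.py .5943 .0419 .134 1.295
```

```text
t 15.5 pos [ 0.5568 -0.0822  0.1915] hd 1.2727 now [ 0.1296 -0.0006  0.0574] twist -0.0142 after [0.1296 0.0023 0.0575] F [ 1.35  0.17 -2.39] w 0.654 gf 15.0 q [-0.39  0.4   0.6   1.81 -0.26  1.01  0.02]
```

Call:
{"op": "move_arm", "data": {
  "motion": [
    {"tx":0.03,"ty":0,"tz":0,"twist":-0.009},
    {"tx":0.035,"ty":0,"tz":0,"twist":0},
    {"tx":0.035,"ty":0,"tz":0,"twist":0},
    {"tx":0.02,"ty":0.002,"tz":0,"twist":0},
    {"tx":0,"ty":0,"tz":0.02,"twist":0},
    {"tx":0,"ty":0,"tz":0.02,"twist":0},
    {"tx":0,"ty":0,"tz":0,"twist":0},
    {"tx":0,"ty":0,"tz":0,"twist":0}
  ]
}}

```text
clock: 16.3
position: [0.5928, 0.0325, 0.1517]
ee_rot: [2.513, 1.885, -0.001]
force: [-0.3, 0.2, -1.7]
width: 0.654
gripper_force: 15.0
```

```bash
python3 g.py .5943 .0419 .134 1.295
```

```text
t 16.3 pos [0.5928 0.0325 0.1517] hd 1.2873 now [ 0.0095 -0.0012  0.0177] twist -0.0049 after [ 0.0095 -0.0012  0.0177] F [-0.27  0.17 -1.66] w 0.654 gf 15.0 q [-0.53  0.49  0.55  1.78 -0.31  0.96 -0.13]
```

Call:
{"op": "move_arm", "data": {
  "motion": [
    {"tx":0.0095,"ty":-0.0012,"tz":0,"twist":-0.005},
    {"tx":0,"ty":0,"tz":0.01,"twist":0},
    {"tx":0,"ty":0,"tz":0.008,"twist":0},
    {"tx":0,"ty":0,"tz":0,"twist":0},
    {"tx":0,"ty":0,"tz":0,"twist":0},
    {"tx":0,"ty":0,"tz":0,"twist":0}
  ]
}}

```text
clock: 16.9
position: [0.5945, 0.0426, 0.1336]
ee_rot: [2.505, 1.896, 0.0]
force: [1.1, -0.5, -1.6]
width: 0.651
gripper_force: 15.0
```

```bash
python3 - <<'E'
from g import *
go(.5943,.0419,.134,1.295)
s=arm.get_image("side")
cv2.imwrite("pics/k.png",cv2.resize(s[160:280,260:360,::-1],(500,600),interpolation=cv2.INTER_CUBIC))
E
```

```text
t 16.9 pos [0.5945 0.0426 0.1336] hd 1.296 now [-0.0008  0.0001 -0.0004] twist 0.0006 after [-0.0008  0.0001 -0.0004] F [ 1.13 -0.55 -1.62] w 0.651 gf 15.0 q [-0.53  0.52  0.54  1.79 -0.32  0.93 -0.13]
```

View pics/k.png

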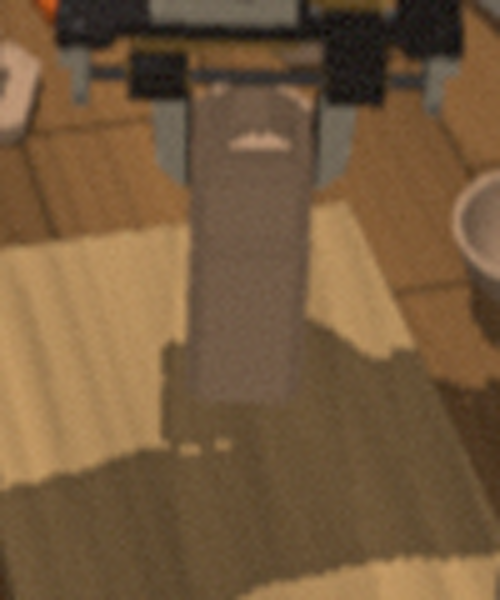

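The tier and jar edges line up at columns 190 and 305. I'll lower it by feel.

Call:
{"op": "move_arm", "data": {
  "motion": [
    {"tx":-0.0008,"ty":0,"tz":0.005,"twist":0},
    {"tx":0,"ty":0,"tz":0,"twist":0},
    {"tx":0,"ty":0,"tz":0.001,"twist":0},
    {"tx":0,"ty":0,"tz":0,"twist":0},
    {"tx":0,"ty":0,"tz":0,"twist":0}
  ]
}}

```text
clock: 17.45
position: [0.5942, 0.0421, 0.1274]
ee_rot: [2.504, 1.897, 0.0]
force: [-0.5, 0.4, -2.7]
width: 0.651
gripper_force: 15.0
```

Call:
{"op": "move_arm", "data": {
  "motion": [
    {"tx":0,"ty":0,"tz":0.001,"twist":0},
    {"tx":0,"ty":0,"tz":0,"twist":0},
    {"tx":0,"ty":0,"tz":0,"twist":0}
  ]
}}

```text
clock: 17.75
position: [0.5942, 0.0422, 0.1264]
ee_rot: [2.504, 1.897, 0.0]
force: [0.6, -0.3, -2.5]
width: 0.65
gripper_force: 15.0
```

Call:
{"op": "move_arm", "data": {
  "motion": [
    {"tx":0,"ty":0,"tz":0.001,"twist":0},
    {"tx":0,"ty":0,"tz":0,"twist":0},
    {"tx":0,"ty":0,"tz":0,"twist":0}
  ]
}}

```text
clock: 18.05
position: [0.5942, 0.0421, 0.1254]
ee_rot: [2.504, 1.897, 0.0]
force: [-0.0, 0.7, -3.0]
width: 0.652
gripper_force: 15.0
```

Call:
{"op": "move_arm", "data": {
  "motion": [
    {"tx":0,"ty":0,"tz":0.001,"twist":0},
    {"tx":0,"ty":0,"tz":0,"twist":0},
    {"tx":0,"ty":0,"tz":0,"twist":0}
  ]
}}

```text
clock: 18.35
position: [0.5942, 0.0421, 0.1244]
ee_rot: [2.504, 1.897, 0.0]
force: [0.1, 0.1, -2.1]
width: 0.649
gripper_force: 15.0
```

Call:
{"op": "move_arm", "data": {
  "motion": [
    {"tx":0,"ty":0,"tz":0.001,"twist":0},
    {"tx":0,"ty":0,"tz":0,"twist":0},
    {"tx":0,"ty":0,"tz":0,"twist":0}
  ]
}}

```text
clock: 18.65
position: [0.5942, 0.0421, 0.1234]
ee_rot: [2.504, 1.897, 0.0]
force: [0.3, -0.4, -2.6]
width: 0.656
gripper_force: 15.0
```

Call:
{"op": "move_arm", "data": {
  "motion": [
    {"tx":0,"ty":0,"tz":0.001,"twist":0},
    {"tx":0,"ty":0,"tz":0,"twist":0},
    {"tx":0,"ty":0,"tz":0,"twist":0}
  ]
}}

```text
clock: 18.95
position: [0.5942, 0.0421, 0.1224]
ee_rot: [2.504, 1.897, 0.0]
force: [0.9, -0.2, -2.1]
width: 0.656
gripper_force: 15.0
```

Still no contact and it is past the riding height, so the skirt is going over the rim.

Call:
{"op": "move_arm", "data": {
  "motion": [
    {"tx":0,"ty":0,"tz":0.001,"twist":0},
    {"tx":0,"ty":0,"tz":0,"twist":0},
    {"tx":0,"ty":0,"tz":0,"twist":0}
  ]
}}

```text
clock: 19.25
position: [0.5941, 0.0422, 0.1214]
ee_rot: [-2.504, -1.897, -0.0]
force: [0.9, 0.3, -1.3]
width: 0.652
gripper_force: 15.0
```

Call:
{"op": "move_arm", "data": {
  "motion": [
    {"tx":0,"ty":0,"tz":0.001,"twist":0},
    {"tx":0,"ty":0,"tz":0,"twist":0},
    {"tx":0,"ty":0,"tz":0,"twist":0}
  ]
}}

```text
clock: 19.55
position: [0.5942, 0.0421, 0.1206]
ee_rot: [-2.504, -1.897, -0.0]
force: [-0.6, -0.3, 2.0]
width: 0.654
gripper_force: 15.0
```

Contact came at exactly the seated height (0.1206). I'll release and go for the lid.

Call:
{"op": "move_arm", "data": {
  "motion": [
    {"tx":0,"ty":0,"tz":0,"twist":0},
    {"tx":0,"ty":0,"tz":0,"twist":0},
    {"tx":0,"ty":0,"tz":0,"twist":0},
    {"tx":0,"ty":0,"tz":0,"twist":0},
    {"tx":0,"ty":0,"tz":-0.02,"twist":0},
    {"tx":0,"ty":0,"tz":-0.04,"twist":0},
    {"tx":0,"ty":0,"tz":-0.03,"twist":0},
    {"tx":0,"ty":0,"tz":0,"twist":0}
  ],
  "gripper": -1
}}

```text
clock: 20.35
position: [0.5966, 0.0418, 0.2147]
ee_rot: [2.502, 1.894, 0.01]
force: [0.2, -0.1, 0.5]
width: 0.998
gripper_force: 0.0
```

```bash
python3 - <<'E'
from g import *
arm.get_image("side");arm.get_image("top")
for r in fit("tier",(.5942,.0421),.114,[1.29],nz=.02): print(r)
for r in fit("lid",(.5097,.3131),0,[1.2],nz=.015): print(r)
go(.5097,.3131,.12,1.2)
E
```

```text
((), np.float64(0.0), [0.5942, 0.0421, 1.19])
(('side', 'top'), np.float64(0.161), [0.5105, 0.3132, 1.2034])
(('side',), np.float64(0.078), [0.5109, 0.3152, 1.1874])
(('top',), np.float64(0.066), [0.5102, 0.3121, 1.2103])
t 20.65 pos [0.5934 0.0422 0.2092] hd 1.2964 now [ 0.2382 -0.1538  0.0893] twist 0.0614 after [ 0.2222 -0.1762  0.0892] F [-1.04 -0.12 -0.15] w 1.001 gf 0.0 q [-0.57  0.44  0.58  1.71 -0.27  1.08 -0.18]
```

Call:
{"op": "move_arm", "data": {
  "motion": [
    {"tx":0,"ty":0,"tz":0,"twist":0.0595},
    {"tx":0.032,"ty":-0.025,"tz":0,"twist":0},
    {"tx":0.032,"ty":-0.025,"tz":0,"twist":0},
    {"tx":0.032,"ty":-0.025,"tz":0,"twist":0},
    {"tx":0.032,"ty":-0.025,"tz":0,"twist":0},
    {"tx":0.032,"ty":-0.025,"tz":0,"twist":0},
    {"tx":0.032,"ty":-0.025,"tz":0,"twist":0},
    {"tx":0.031,"ty":-0.026,"tz":0.03,"twist":0},
    {"tx":0,"ty":0,"tz":0.03,"twist":0},
    {"tx":0,"ty":0,"tz":0.03,"twist":0},
    {"tx":0,"ty":0,"tz":0.03,"twist":0},
    {"tx":0,"ty":0,"tz":0,"twist":0}
  ],
  "gripper": 0
}}

```text
clock: 21.85
position: [0.5072, 0.3117, 0.0863]
ee_rot: [2.59, 1.778, -0.013]
force: [-1.2, -0.0, 0.1]
width: 0.502
gripper_force: 0.0
```

```bash
python3 - <<'E'
from g import *
go(.5101,.3132,.014,1.203)
arm.get_image("top")
for r in fit("tier",(.5942,.0421),.114,[1.29],cams=("top",),nz=.02): print(r)
go(.5101,.3132,.014,1.203)
E
```

```text
t 21.85 pos [0.5072 0.3117 0.0863] hd 1.2032 now [0.003  0.0025 0.0723] twist 0.0001 after [0.0025 0.0022 0.0723] F [-1.25 -0.03  0.13] w 0.502 gf 0.0 q [-0.98  0.57  0.49  1.82 -0.35  0.84 -0.68]
(('top',), np.float64(0.044), [0.5926, 0.0402, 1.2933])
t 21.95 pos [0.51   0.3127 0.0904] hd 1.2025 now [ 0.0006 -0.      0.0764] twist -0.0003 after [ 0.0005 -0.0001  0.0764] F [0.32 0.77 0.23] w 0.499 gf 0.0 q [-0.98  0.57  0.5   1.82 -0.35  0.84 -0.68]
```

Call:
{"op": "move_arm", "data": {
  "motion": [
    {"tx":0,"ty":0,"tz":0.02,"twist":0},
    {"tx":0,"ty":0,"tz":0.02,"twist":0},
    {"tx":0,"ty":0,"tz":0.02,"twist":0},
    {"tx":0,"ty":0,"tz":0.01,"twist":0},
    {"tx":0,"ty":0,"tz":0.004,"twist":0},
    {"tx":0,"ty":0,"tz":0,"twist":0},
    {"tx":0,"ty":0,"tz":0,"twist":0}
  ]
}}

```text
clock: 22.65
position: [0.5109, 0.3136, 0.0178]
ee_rot: [-2.59, -1.777, -0.003]
force: [0.6, 0.4, -0.0]
width: 0.499
gripper_force: 0.0
```

```bash
python3 g.py .5101 .3132 .0155 1.203
```

```text
t 22.65 pos [0.5109 0.3136 0.0178] hd 1.2028 now [-0.0007 -0.0007  0.0023] twist -0.0001 after [-0.0006 -0.0006  0.0023] F [ 0.58  0.41 -0.01] w 0.499 gf 0.0 q [-0.93  0.67  0.43  1.86 -0.42  0.7  -0.63]
```

Call:
{"op": "move_arm", "data": {
  "motion": [
    {"tx":-0.0006,"ty":-0.0006,"tz":0.002,"twist":0},
    {"tx":0,"ty":0,"tz":0,"twist":0},
    {"tx":0,"ty":0,"tz":0,"twist":0},
    {"tx":0,"ty":0,"tz":0,"twist":0},
    {"tx":0,"ty":0,"tz":0,"twist":0},
    {"tx":0,"ty":0,"tz":0,"twist":0},
    {"tx":0,"ty":0,"tz":0,"twist":0}
  ],
  "gripper": 1,
  "squeeze": 15
}}

```text
clock: 23.35
position: [0.5096, 0.3129, 0.0148]
ee_rot: [2.59, 1.778, 0.0]
force: [0.1, 0.1, 2.4]
width: 0.15
gripper_force: 15.0
```

```bash
python3 g.py .5942 .0421 .21 1.2945
```

```text
t 23.35 pos [0.5096 0.3129 0.0148] hd 1.2029 now [-0.2222  0.1764 -0.1952] twist -0.0583 after [-0.2374  0.1553 -0.1952] F [0.05 0.12 2.4 ] w 0.15 gf 15.0 q [-0.93  0.67  0.43  1.87 -0.42  0.7  -0.63]
```

Call:
{"op": "move_arm", "data": {
  "motion": [
    {"tx":0,"ty":0,"tz":-0.02,"twist":0},
    {"tx":0,"ty":0,"tz":-0.04,"twist":0},
    {"tx":0,"ty":0,"tz":-0.045,"twist":0},
    {"tx":0,"ty":0,"tz":-0.045,"twist":0},
    {"tx":0,"ty":0,"tz":-0.045,"twist":0},
    {"tx":0,"ty":0,"tz":0,"twist":-0.058},
    {"tx":-0.035,"ty":0.023,"tz":0,"twist":0},
    {"tx":-0.035,"ty":0.023,"tz":0,"twist":0},
    {"tx":-0.035,"ty":0.023,"tz":0,"twist":0},
    {"tx":-0.035,"ty":0.023,"tz":0,"twist":0},
    {"tx":-0.035,"ty":0.023,"tz":0,"twist":0},
    {"tx":0,"ty":0,"tz":0,"twist":0}
  ]
}}

```text
clock: 24.55
position: [0.5735, 0.1052, 0.2101]
ee_rot: [2.513, 1.88, -0.002]
force: [0.4, -0.7, -0.9]
width: 0.154
gripper_force: 15.0
```

```bash
python3 - <<'E'
from g import *
go(.5942,.0421,.185,1.2945)
arm.get_image("side");arm.get_image("top");go(.5942,.0421,.185,1.2945)
for c in("side","top"):
  for n in ("jar","tier","lid"):
    print(c,n,[(round(r["conf"],2),(np.array(r["point"])*[800,600]).astype(int).tolist()) for r in arm.regions_of(c,n)])
for r in fit("tier",(.5942,.0421),.114,[1.29],nz=.02): print(r)
go(.5942,.0421,.185,1.2945)
E
```

```text
t 24.55 pos [0.5735 0.1052 0.2101] hd 1.2846 now [-0.0546  0.0376  0.0253] twist -0.0063 after [-0.055   0.0372  0.0251] F [ 0.36 -0.67 -0.94] w 0.154 gf 15.0 q [-0.69  0.41  0.59  1.74 -0.25  1.07 -0.31]
t 24.65 pos [0.5722 0.1117 0.2095] hd 1.2911 now [-0.0608  0.0404  0.0245] twist -0.0022 after [-0.061   0.0402  0.0245] F [-0.06  1.54 -1.78] w 0.15 gf 15.0 q [-0.7   0.41  0.58  1.74 -0.26  1.07 -0.31]
side jar [(0.89, [436, 323]), (0.88, [309, 354]), (0.63, [273, 250])]
side tier [(0.68, [443, 281]), (0.58, [420, 228])]
side lid [(0.79, [426, 233]), (0.74, [391, 219]), (0.56, [329, 223])]
top jar [(0.82, [229, 446]), (0.73, [471, 200]), (0.62, [427, 431]), (0.43, [395, 306])]
top tier [(0.96, [398, 281])]
top lid [(0.77, [190, 298]), (0.69, [168, 377])]
(('side', 'top'), np.float64(0.235), [0.593, 0.0417, 1.2775])
(('side',), np.float64(0.05), [0.5935, 0.0429, 1.2886])
(('top',), np.float64(0.171), [0.5929, 0.04, 1.2776])
t 25.05 pos [0.572  0.114  0.2096] hd 1.2954 now [-0.0631  0.0409  0.0246] twist 0.0006 after [-0.0631  0.0409  0.0246] F [ 0.96 -0.23 -1.29] w 0.152 gf 15.0 q [-0.7   0.41  0.58  1.74 -0.26  1.07 -0.31]
```

Call:
{"op": "move_arm", "data": {
  "motion": [
    {"tx":-0.021,"ty":0.0135,"tz":0,"twist":0},
    {"tx":-0.021,"ty":0.0135,"tz":0,"twist":0},
    {"tx":-0.021,"ty":0.0139,"tz":0,"twist":0},
    {"tx":0,"ty":0,"tz":0.015,"twist":0},
    {"tx":0,"ty":0,"tz":0.013,"twist":0},
    {"tx":0,"ty":0,"tz":0.006,"twist":0},
    {"tx":0,"ty":0,"tz":0,"twist":0},
    {"tx":0,"ty":0,"tz":0,"twist":0},
    {"tx":0,"ty":0,"tz":0,"twist":0}
  ]
}}

```text
clock: 25.95
position: [0.5947, 0.0418, 0.1762]
ee_rot: [2.506, 1.894, 0.001]
force: [-0.2, 0.6, -2.0]
width: 0.152
gripper_force: 15.0
```

```bash
python3 - <<'E'
from g import *
arm.get_image("side");go(.5942,.0419,.170,1.2945)
q=arm.observe()["position"]
for r in fit("lid",q[:2],q[2]-.0148,[1.29],cams=("side",),nz=.02): print(r)
E
```

```text
t 26.0 pos [0.5947 0.0417 0.1762] hd 1.2946 now [ 0.0001 -0.0005  0.0062] twist 0.0001 after [ 0.0001 -0.0005  0.0062] F [ 0.16  0.23 -2.36] w 0.154 gf 15.0 q [-0.56  0.47  0.58  1.75 -0.3   1.01 -0.15]
(('side',), np.float64(0.217), [0.5939, 0.0392, 1.23])
```

Call:
{"op": "move_arm", "data": {
  "motion": [
    {"tx":0,"ty":-0.0004,"tz":0.004,"twist":0},
    {"tx":0,"ty":0,"tz":0,"twist":0},
    {"tx":0,"ty":0,"tz":0.002,"twist":0},
    {"tx":0,"ty":0,"tz":0,"twist":0},
    {"tx":0,"ty":0,"tz":0,"twist":0}
  ]
}}

```text
clock: 26.55
position: [0.594, 0.0414, 0.1696]
ee_rot: [-2.507, -1.894, 0.0]
force: [-0.3, -0.2, -1.1]
width: 0.147
gripper_force: 15.0
```

Call:
{"op": "move_arm", "data": {
  "motion": [
    {"tx":0,"ty":0,"tz":0.001,"twist":0},
    {"tx":0,"ty":0,"tz":0,"twist":0},
    {"tx":0,"ty":0,"tz":0,"twist":0}
  ]
}}

```text
clock: 26.85
position: [0.594, 0.0415, 0.1687]
ee_rot: [2.507, 1.894, 0.0]
force: [-0.0, 0.2, -2.2]
width: 0.151
gripper_force: 15.0
```

Call:
{"op": "move_arm", "data": {
  "motion": [
    {"tx":0,"ty":0,"tz":0.001,"twist":0},
    {"tx":0,"ty":0,"tz":0,"twist":0},
    {"tx":0,"ty":0,"tz":0,"twist":0}
  ]
}}

```text
clock: 27.15
position: [0.594, 0.0415, 0.1676]
ee_rot: [-2.507, -1.894, -0.0]
force: [0.3, -0.2, -2.3]
width: 0.152
gripper_force: 15.0
```

Still free and below the riding height (0.1688). I'll keep going.

Call:
{"op": "move_arm", "data": {
  "motion": [
    {"tx":0,"ty":0,"tz":0.001,"twist":0},
    {"tx":0,"ty":0,"tz":0,"twist":0},
    {"tx":0,"ty":0,"tz":0,"twist":0}
  ]
}}

```text
clock: 27.45
position: [0.594, 0.0415, 0.1666]
ee_rot: [-2.507, -1.894, 0.0]
force: [-0.1, 0.3, -1.5]
width: 0.151
gripper_force: 15.0
```

Call:
{"op": "move_arm", "data": {
  "motion": [
    {"tx":0,"ty":0,"tz":0.001,"twist":0},
    {"tx":0,"ty":0,"tz":0,"twist":0},
    {"tx":0,"ty":0,"tz":0,"twist":0}
  ]
}}

```text
clock: 27.75
position: [0.594, 0.0415, 0.1656]
ee_rot: [-2.507, -1.894, 0.0]
force: [0.5, -0.4, -1.8]
width: 0.149
gripper_force: 15.0
```

Call:
{"op": "move_arm", "data": {
  "motion": [
    {"tx":0,"ty":0,"tz":0.001,"twist":0},
    {"tx":0,"ty":0,"tz":0,"twist":0},
    {"tx":0,"ty":0,"tz":0,"twist":0}
  ]
}}

```text
clock: 28.05
position: [0.594, 0.0415, 0.1646]
ee_rot: [-2.507, -1.894, 0.0]
force: [0.7, -0.8, -1.3]
width: 0.151
gripper_force: 15.0
```

Call:
{"op": "move_arm", "data": {
  "motion": [
    {"tx":0,"ty":0,"tz":0.001,"twist":0},
    {"tx":0,"ty":0,"tz":0,"twist":0},
    {"tx":0,"ty":0,"tz":0,"twist":0}
  ]
}}

```text
clock: 28.35
position: [0.594, 0.0415, 0.1636]
ee_rot: [-2.507, -1.894, 0.0]
force: [0.0, -0.1, -2.0]
width: 0.152
gripper_force: 15.0
```

Call:
{"op": "move_arm", "data": {
  "motion": [
    {"tx":0,"ty":0,"tz":0.001,"twist":0},
    {"tx":0,"ty":0,"tz":0,"twist":0},
    {"tx":0,"ty":0,"tz":0,"twist":0}
  ]
}}

```text
clock: 28.65
position: [0.5942, 0.0414, 0.1628]
ee_rot: [2.506, 1.894, 0.001]
force: [0.7, -1.1, 0.6]
width: 0.149
gripper_force: 15.0
```

Contact came at exactly the predicted seated height. I'll release and retreat.

Call:
{"op": "move_arm", "data": {
  "motion": [
    {"tx":0,"ty":0,"tz":0,"twist":0},
    {"tx":0,"ty":0,"tz":0,"twist":0},
    {"tx":0,"ty":0,"tz":0,"twist":0},
    {"tx":0,"ty":0,"tz":0,"twist":0},
    {"tx":0,"ty":0,"tz":-0.015,"twist":0},
    {"tx":0,"ty":0,"tz":-0.03,"twist":0},
    {"tx":0,"ty":0,"tz":-0.04,"twist":0},
    {"tx":-0.04,"ty":0,"tz":-0.01,"twist":0},
    {"tx":-0.05,"ty":0,"tz":0,"twist":0},
    {"tx":-0.05,"ty":0,"tz":0,"twist":0},
    {"tx":-0.04,"ty":0,"tz":0,"twist":0},
    {"tx":0,"ty":0,"tz":0,"twist":0}
  ],
  "gripper": 0
}}

```text
clock: 29.85
position: [0.5424, -0.1388, 0.2585]
ee_rot: [2.514, 1.88, -0.002]
force: [0.1, 0.2, 0.0]
width: 0.498
gripper_force: 0.0
```

```bash
python3 - <<'E'
from g import *
arm.get_image("side");arm.get_image("top");go(.5942,.0419,.170,1.2945)
for r in fit("lid",(.5942,.0421),.148,[1.29],nz=.02): print(r)
for c in("side","top"):
  for n in ("jar","tier","lid","tile"):
    print(c,n,[(round(r["conf"],2),(np.array(r["point"])*[800,600]).astype(int).tolist()) for r in arm.regions_of(c,n)])
E
```

```text
t 29.95 pos [ 0.5445 -0.1326  0.2579] hd 1.2915 now [ 0.1814 -0.0004  0.0879] twist -0.0019 after [0.1815 0.0002 0.0879] F [-0.    0.88  0.76] w 0.504 gf 0.0 q [-0.34  0.34  0.66  1.73 -0.22  1.15  0.1 ]
(('side', 'top'), np.float64(0.428), [0.5938, 0.041, 1.2866])
(('side',), np.float64(0.388), [0.5956, 0.0401, 1.2597])
(('top',), np.float64(0.036), [0.5931, 0.0417, 1.2606])
side jar [(0.93, [273, 247]), (0.92, [437, 322]), (0.74, [307, 355]), (0.55, [543, 448])]
side tier [(0.81, [444, 295])]
side lid [(0.86, [447, 268]), (0.73, [331, 223])]
side tile [(0.8, [505, 405])]
top jar [(0.96, [424, 429]), (0.79, [233, 447])]
top tier []
top lid [(0.92, [190, 301]), (0.88, [168, 373]), (0.85, [397, 280])]
top tile []
```

```bash
python3 -c "from cell import arm;print(arm.sign_off())"
```

```text
the job is handed in; nothing more can be done
None
```

The jar stands upright on the board with the tier and then the lid seated on it, deep-cut corners aligned and both touching down at exactly their seated heights; handed in at about 30 s with no contact with other objects noticed.

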